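# Catch the falling lid of a specimen case and lower it shut

### The arm

A 6-joint arm with a two-finger parallel gripper is mounted at the origin on the work surface. World frame = base frame: x ahead of the robot, y to its left, z up, the work surface at z = 0. Lengths are in mm, angles in rad, forces in N, time in s.
With the tool pointing down it reaches from about 325 to 900 mm from the base axis. Payload 6.1 kg.
Tool frame: the origin (TCP) lies midway between the tips of the shut fingers; the grasp point (between the pads) lies 19 mm behind it; z points along the fingers, y is the direction in which the jaws open and shut (so a half turn about z gives the same grasp; the last joint's range is limited). The gripper opens to 85 mm and grips with 20 to 120 N. Pads are 22 mm wide; open, the fingers measure 114 mm over their backs; the gripper's body (76 mm by 85 mm) begins 54 mm behind the grasp point. The pads swing forward as they close: fully open they stand 13 mm farther back than shut.
Start: joints at [1.047, 0.22, 1.526, -0, 1.395, -0.126], TCP at [242.117, 576.19, 231.3] pointing down, gripper open.
Joint ranges: [-2.98, 2.98], [-0.91, 2.08], [0.09, 2.57], [-1.24, 4.39], [0.2, 2.65], [-2.68, 2.68]. Speed limits (rad/s): [2.57, 2.57, 3.01, 3.14, 3.14, 3.14].

### API

Orientations are given as a 3x3 rotation matrix whose columns are the frame's x, y, z axes.
In Python, from workcell import r gives the robot as it stands.
- The arm moves only by the tool move_arm, never from a script. Its argument "series" is one flat list of numbers, 4 for each row, row after row: the shift along the tool's x, y, z in units of 50 mm (1.0 is 50 mm), then the turn about the tool's z in units of 8 degrees (1.0 is 8 degrees). In form: [tx, ty, tz, spin, tx, ty, tz, spin, ...]. A call has 1 to 10 rows; each row is the pose to reach, as a shift and turn from the pose commanded when the call began, along the tool's axes at that moment; what a row does not reach only later rows make up. A row lasts 1/10 s, in which the tool goes at most 50 mm and 8.59 degrees, less where a joint would pass 70% of its speed; a pose out of reach is approached as far as the arm can. A call with a gripper value outside its range is refused whole. "fingers" is the finger opening in mm, from 0 to 85.4, set as the call begins (left out, the last holds). The fingers move at their own pace and stop on an object; "squeeze" is the grip in N (left out, the last holds). Time passes only in rows, so rows that repeat a pose let the fingers close. It gives the time, the measured TCP pose, the force and the opening at its end, in the units of the state.
- r.sense(): the state, without advancing time (a new reading comes with each control period).
- r.snapshot(name): name is "scene" or "side" or "wrist"; returns the picture (384x512x3 uint8, red, green, blue); there is no depth.
- r.calibration(name): a dict with "K" (3x3 intrinsics, pixels), "T" (4x4, takes a point from camera to world coordinates); the wrist camera has in their place "T_tool_cam" (4x4, takes a point from camera to tool coordinates, whose origin is the TCP and whose axes are the flange's). Camera axes: x right, y down, z forward; pixel columns grow to the right and rows downward; lengths in mm; the calibration is good to about 2 mm. A picture is of the moment at which its call begins: read the wrist's pose just before it. calibration takes no time and is no camera call.
- r.finish_job(): hands the job in, once; it reports no verdict.
The state is a dict: "t": time; "q": joint angles; "dq": joint speeds; "joint_torque": joint torques, N m; "tcp_pos": TCP position; "tcp_rot": TCP orientation; "wrist_force": force on the tool from outside, world axes, zero at the start; "moment": the same for the moment, N m; "width": finger opening in mm.
Only numpy, scipy, OpenCV 4.12 (cv2) and the standard library are available. Lean on these libraries where they do the work, as an engineer would, in place of code of your own. Each camera call takes 0.05 s, during which the arm holds its last target. There are 200 camera calls.

### The job

The lid of the specimen case stands open, about upright, its hinge on the robot's left. Tip it over towards the case's front with a fingertip from behind until it falls by itself, catch it on a finger from underneath while it is still well open and stop it there for a moment, then lower it fully shut on that finger without letting it drop or bump, and draw the finger clear. Do not grasp or pinch anything, do not touch the lid's black top while it is coming down, and leave the specimen and the things around the case where they are.

Things in the scene. Friction and masses are not known exactly. Their poses are not given: they have to be found in the camera images.
- case: open-topped white specimen case, 130 mm deep (its x) x 180 mm wide (its y) x 85 mm high, walls 6 mm, fixed to the bench; origin at the centre of its underside on the bench, x points from its front wall to its hinge side, z up. It stands sideways: the hinge is on the robot's left, the front wall with a paper label on its right. Its position and yaw vary.
- lid (a joint): lid angle: 0 = shut flat on the rim, pi/2 = upright, 1.85 = stop, leaning back over the hinge. A hinge brake holds it still about upright, 1.3 to 1.7; below about 1.15 it falls by itself, slowly at first, damped: some 3 s from 1.1 to shut, landing at 0.4 to 0.7 rad/s if nobody holds it, which is too hard; below 0.3 rad/s is gentle. Lid 0.24 kg: under 1.5 N at the lip carries or tips it.
- lid_hinge (a point): middle of the hinge line, which runs along the case's y: 65 mm behind the case's origin along the case's x and 85.5 mm above the bench; moves with the case only.
- lid_lip (a point): middle of the lower front edge of the lid's lip, 152 mm from the hinge line; shut, it lies 87 mm in front of the case's origin at height 85.5 mm. The lip is the lid's free edge: it overhangs the front wall by 22 mm over the full 180 mm width, so a finger under it stays outside the case.
- lid_back (a point): a point on the black top face of the lid, on its middle line, 100 mm from the hinge line. The lid is a plate 14 mm thick: orange underside and lip (152 x 180 x 6 mm) and black top (147 x 174 x 8 mm, ending 5 mm short of the lip's edge). This point's -x points from the hinge to the lip, z out of the black face. Open, orange faces the robot's right, black its left.
- specimen: loose brass specimen holder, a disc 44 mm across and 20 mm high, lying on the black pad inside the case 26 mm above the bench; origin at the centre of its underside.
- objective: loose steel microscope objective, 30 mm across and 45 mm high, standing on the bench beside or behind the case; origin at the centre of its underside.
- jar: loose amber jar with a white cap, 40 mm across and 60 mm high, standing on the bench beside or behind the case; origin at the centre of its underside.
- slide_box: loose blue slide box, 40 x 85 x 30 mm, lying on the bench behind the case; origin at the centre of its underside.

How it is judged:
By the outcome, as a careful person would: the job done as asked, in the order asked, and still so for the second after the job is handed in, with the robot touching nothing.
It also fails if it takes over 61 s, if anything falls off the work surface, if the arm or the gripper's body presses on something with over 40 N, if the wrist force passes 120 N, or if a joint passes its speed limit or range.

## Working session

There is one attempt and no reset: what is moved stays moved. The work goes in short steps, Python scripts to look and compute and a tool call to move; the robot and the scene stay as the last step left them, time stands still between calls to the robot, and variables do not carry over. Pictures are saved under pics/ and viewed, on a budget of 10 in all, crops included, one or two more only if the job needs it, and the job is handed in when it is done.

Besides the shell and the picture viewer there is one more tool, called after "Call:" as a command line: name --argument value ..., lists and objects as JSON in quotes. move_arm: Moves the arm, as the interface text tells. Its arguments: {"type":"object","properties":{"series":{"type":"array"},"fingers":{"type":"number"},"squeeze":{"type":"number"}},"required":["series"]}

```bash
mkdir -p pics; ls; python3 - <<'E'
from workcell import r
import cv2,numpy as np
np.set_printoptions(precision=3,suppress=True)
s=r.sense();print(s['t'],s['tcp_pos'],s['tcp_rot'])
for n in("scene","side"):
    cv2.imwrite(f"pics/{n}1.png",cv2.cvtColor(r.snapshot(n),cv2.COLOR_RGB2BGR));c=r.calibration(n);print(n,c["K"],c["T"])
print(r.calibration("wrist"))
E
```

```text
pics
0.0 [241.823 575.645 230.183] [[-0.922  0.387 -0.001]
 [ 0.387  0.922 -0.002]
 [ 0.    -0.002 -1.   ]]
scene [[415.599   0.    253.549]
 [  0.    415.599 202.459]
 [  0.      0.      1.   ]] [[  -0.575    0.48    -0.662 1003.155]
 [   0.818    0.345   -0.46   453.588]
 [   0.008   -0.806   -0.592  517.836]
 [   0.       0.       0.       1.   ]]
side [[358.091   0.    254.482]
 [  0.    358.091 186.809]
 [  0.      0.      1.   ]] [[ -1.     -0.026   0.015 515.027]
 [ -0.03    0.774  -0.633 517.459]
 [  0.005  -0.633  -0.774 578.625]
 [  0.      0.      0.      1.   ]]
{'K': array([[325.348,   0.   , 250.381],
       [  0.   , 325.348, 195.172],
       [  0.   ,   0.   ,   1.   ]]), 'T_tool_cam': array([[  -0.001,   -0.964,   -0.266,   66.53 ],
       [   1.   ,   -0.001,   -0.001,   -0.096],
       [   0.   ,   -0.266,    0.964, -141.708],
       [   0.   ,    0.   ,    0.   ,    1.   ]])}
```

View pics/scene1.png

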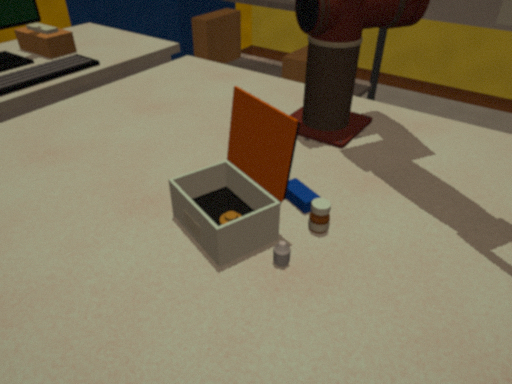

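View pics/side1.png

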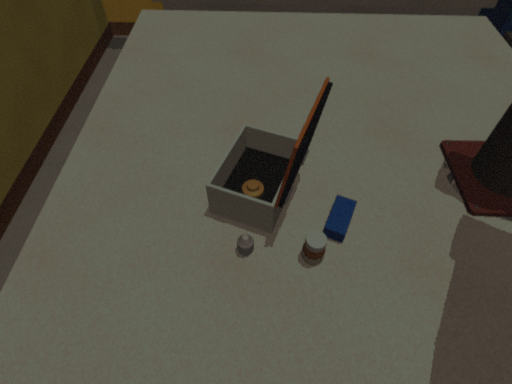

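The scene view shows the case rim corners at about (171,180), (217,231), (278,203) and bottom corners (219,260), (174,213). The open lid has its top at (236,90) and (299,122). In the side view the rim corners are at (247,130), (210,186), (277,204), and the lid's top edge is near (328,82). The jar, objective and blue box are near the hinge and +y side. Next I'll fit the poses from both views.

```bash
cat > h.py <<'E'
from workcell import r
import cv2,numpy as np
from scipy.optimize import least_squares
np.set_printoptions(precision=3,suppress=True)
C={n:r.calibration(n) for n in("scene","side")}
def proj(n,P):
    T=np.linalg.inv(C[n]["T"]);p=np.atleast_2d(P)@T[:3,:3].T+T[:3,3];p=p@C[n]["K"].T
    return p[:,:2]/p[:,2:]
def ray(n,uv,z):
    d=C[n]["T"][:3,:3]@np.linalg.inv(C[n]["K"])@[*uv,1];o=C[n]["T"][:3,3]
    return o+d*(z-o[2])/d[2]
def c2w(v,P):
    c,s=np.cos(v[2]),np.sin(v[2]);return np.atleast_2d(P)@np.array([[c,-s,0],[s,c,0],[0,0,1]]).T+[v[0],v[1],0]
def lidpt(a,d,y,h=0): # d from hinge, h above underside
    return [65-d*np.cos(a)+h*np.sin(a),y,85.5+d*np.sin(a)+h*np.cos(a)]
E
python3 - <<'E'
from h import *
for n,uvs in dict(scene=[(171,180),(217,231),(278,203)],side=[(247,130),(210,186),(277,204)]).items():
    for uv in uvs: print(n,uv,ray(n,uv,85))
for nm,a,b,z in(("obj",(282,262),(246,252),0),("jar",(319,229),(314,259),0),("objtop",(282,242),(245,237),45),("jartop",(320,204),(315,239),60)):
    print(nm,ray("scene",a,z),ray("side",b,z))
for uv in[(342,197),(356,202),(342,240),(325,233)]:print("box",ray("side",uv,30 if uv[1]<235 else 15))
E
```

```text
scene (171, 180) [551.243 -51.656  85.   ]
scene (217, 231) [616.541 113.72   85.   ]
scene (278, 203) [494.973 152.652  85.   ]
side (247, 130) [544.289 -35.231  85.   ]
side (210, 186) [603.806 115.04   85.   ]
side (277, 204) [484.826 150.926  85.   ]
obj [539.527 193.542   0.   ] [537.004 198.132   0.   ]
jar [420.703 203.958   0.   ] [414.508 208.254   0.   ]
objtop [538.849 190.576  45.   ] [538.324 193.938  45.   ]
jartop [422.716 200.324  60.   ] [420.46  203.054  60.   ]
box [355.431  88.999  30.   ]
box [330.095 100.239  30.   ]
box [363.382 176.263  15.   ]
box [396.104 171.833  30.   ]
```

```bash
python3 - <<'E'
import cv2,numpy as np
a=cv2.imread("pics/scene1.png")[75:275,150:350];b=cv2.imread("pics/side1.png")[70:270,190:370]
a=cv2.resize(a,(400,400),interpolation=cv2.INTER_CUBIC);b=cv2.resize(b,(360,400),interpolation=cv2.INTER_CUBIC)
cv2.imwrite("pics/crop1.png",np.clip(np.hstack([a,b])*1.6,0,255))
E
```

```text
[ WARN:0@0.021] global loadsave.cpp:1063 imwrite_ Unsupported depth image for selected encoder is fallbacked to CV_8U.
```

View pics/crop1.png

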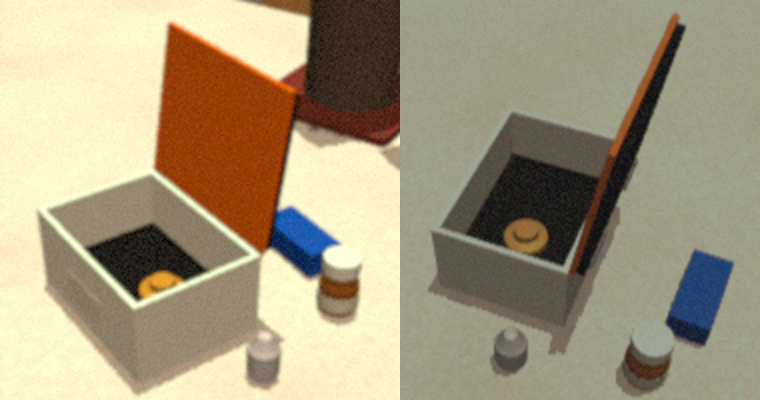

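The case is clear in the crop: the lid stands on the robot's near/left side, the black face is towards the robot, and the hinge-side yaw is about 160°. I'll refine the fit with the crop's corners.

```bash
python3 - <<'E'
from h import *
F=[(-65,90,85),(-65,-90,85),(65,-90,85)]
S=[(171,180),(217.5,227),(279,203.5)];D=[(246.5,127.5),(207,186),(277.5,205)]
B=[(-65,-90,0)];BS=[(220,269)]
BD=[(-65,-90,0),(65,-90,0)];BDD=[(208.5,213),(271.5,231)]
LS=[(234,87),(298.5,122)]
def f(v):
    L=c2w(v,[lidpt(v[3],152,90),lidpt(v[3],152,-90)])
    return np.concatenate([(proj("scene",c2w(v,F))-S).ravel(),(proj("side",c2w(v,F))-D).ravel(),(proj("scene",L)-LS).ravel(),(proj("scene",c2w(v,B))-BS).ravel()])
o=least_squares(f,[530,50,2.8,1.5],loss="soft_l1",x_scale=[10,10,.1,.1])
print(o.x,np.round(o.fun.reshape(-1,2),1))
v=o.x;print("hinge",c2w(v,[65,0,85.5]),"lip",c2w(v,lidpt(v[3],152,0)),"shutlip",c2w(v,[-87,0,85.5]))
print(c2w(v,[lidpt(v[3],152,90),lidpt(v[3],152,-90)]))
c,s=np.cos(v[2]),np.sin(v[2]);print("x axis",c,s)
for P in([539,192,0],[420,203,0],[363,140,0]):
    d=np.array(P[:2])-v[:2];print("case frame",d@[c,s],d@[-s,c])
print("side lid corners",proj("side",c2w(v,[lidpt(v[3],152,90),lidpt(v[3],152,-90)])))
E
```

```text
[518.675  50.764   2.786   1.698] [[-0.6 -1.5]
 [ 1.1  1.9]
 [ 3.2 -1.1]
 [-1.  -4.3]
 [-0.8 -1.2]
 [-3.   2.2]
 [ 1.1 -1.4]
 [-1.8 -1.4]
 [ 0.7 -2.5]]
hinge [[457.748  73.41   85.5  ]] lip [[439.642  80.14  236.268]] shutlip [[600.224  20.452  85.5  ]]
[[408.285  -4.221 236.268]
 [470.999 164.501 236.268]]
x axis -0.9373419004639398 0.348410909178587
case frame 30.15697482479409 -139.46818386639217
case frame 145.5331809809674 -108.31804657924366
case frame 177.01178202916097 -29.40608502683599
side lid corners [[327.177  75.608]
 [293.231 146.146]]
```

```bash
cat >> h.py <<'E'
V=np.array([518.7,50.8,2.786])
X=np.array([np.cos(V[2]),np.sin(V[2]),0]);Y=np.array([-X[1],X[0],0])
def where():
    s=r.sense();p=np.array(s["tcp_pos"]);R=np.array(s["tcp_rot"]);d=p-[V[0],V[1],0]
    f=np.array(s["wrist_force"])
    print("t %.2f case xyz"%s["t"],np.array([d@X,d@Y,p[2]]).round(1),"force case",np.array([f@X,f@Y,f[2]]).round(2),"spin err deg",round(float(np.degrees(np.arctan2(R[:,0]@Y,R[:,0]@X))),2))
    return p,R
def to(x,y,z):
    p,R=where();t=c2w(V,[x,y,z])[0];print("units",((t-p)@R/50).round(2))
def lid(n="scene",save=None):
    im=r.snapshot(n);hsv=cv2.cvtColor(im,cv2.COLOR_RGB2HSV)
    m=((hsv[...,0]<14)&(hsv[...,1]>170)&(hsv[...,2]>70)).astype(np.uint8)
    m[:75]=0;m[:, :150]=0;m[280:]=0;m[:,345:]=0
    best=[]
    for a in np.arange(0.02,1.86,.01):
        q=proj(n,c2w(V,[lidpt(a,d,y) for d,y in((2,90),(152,90),(152,-90),(2,-90))]))
        k=np.zeros(m.shape,np.uint8);cv2.fillConvexPoly(k,np.round(q*16).astype(np.int32),1,shift=4)
        best.append(((m&k).sum()/max(1,(m|k).sum()),a))
    print(n,"lid",max(best),"orange px",m.sum())
    if save: cv2.imwrite(f"pics/{save}.png",cv2.resize(cv2.cvtColor(im,cv2.COLOR_RGB2BGR)[60:300,130:430],(750,600),interpolation=cv2.INTER_CUBIC))
E
python3 - <<'E'
from h import *
to(150,0,200);lid()
E
```

```text
t 0.10 case xyz [ 442.3 -395.7  230.3] force case [-0.06  0.87 -0.14] spin err deg -2.42
units [-6.17 -7.66  0.62]
scene lid (np.float64(0.9468250876509544), np.float64(1.6899999999999997)) orange px 5057
```

Call:
move_arm --series '[-0.6, -0.8, 0, -0.3, -1.2, -1.5, 0, -0.3, -1.9, -2.3, 0, -0.3, -2.5, -3.1, 0, -0.3, -3.1, -3.9, 0, -0.3, -3.7, -4.6, 0, -0.3, -4.3, -5.4, 0.2, -0.3, -5.0, -6.2, 0.4, -0.3, -5.6, -6.9, 0.6, -0.3, -6.2, -7.6, 0.6, -0.3]' --fingers 0 --squeeze 20

```text
t: 1.15
tcp_pos: [379.9, 103.8, 199.9]
tcp_rot: [[-0.937, 0.348, -0.002], [0.348, 0.937, -0.0], [0.001, -0.001, -1.0]]
wrist_force: [0.9, 0.6, 0.7]
width: -0.0
```

```bash
python3 - <<'E'
from h import *
to(130,0,205);lid(save="a2")
E
```

```text
t 1.15 case xyz [148.6  -1.4 199.9] force case [-0.65 -0.83  0.69] spin err deg -0.01
units [-0.37 -0.03 -0.1 ]
scene lid (np.float64(0.9564966313763233), np.float64(1.7299999999999998)) orange px 5102
```

View pics/a2.png

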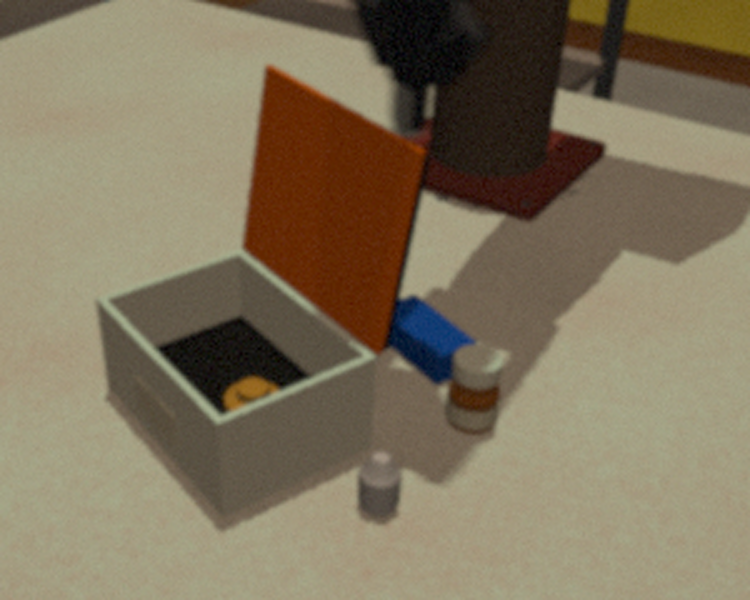

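The view shows the gripper behind the lid (about (410,90) in the crop). The case and loose things are undisturbed, and the lid is at about 1.69.

Call:
move_arm --series '[-0.3, 0, -0.1, 0, -0.6, 0, -0.1, 0, -0.8, 0, -0.1, 0, -0.9, 0, -0.1, 0, -1.0, 0, -0.1, 0, -1.1, 0, -0.1, 0, -1.2, 0, -0.1, 0, -1.3, 0, -0.1, 0, -1.4, 0, -0.1, 0, -1.5, 0, -0.1, 0]'

```text
t: 2.2
tcp_pos: [451.4, 79.6, 206.3]
tcp_rot: [[-0.937, 0.348, 0.0], [0.348, 0.937, 0.0], [-0.0, 0.0, -1.0]]
wrist_force: [-0.7, 1.0, 0.5]
width: 0.1
```

```bash
python3 - <<'E'
from h import *
where();lid()
E
```

```text
t 2.20 case xyz [ 73.1  -3.6 206.3] force case [ 0.98 -0.72  0.5 ] spin err deg -0.01
scene lid (np.float64(0.9163918982571833), np.float64(1.4599999999999997)) orange px 4168
```

Call:
move_arm --series '[-0.1, 0, 0, 0, -0.2, 0, 0, 0, -0.3, 0, 0, 0, -0.4, 0, 0, 0, -0.5, 0, 0, 0, -0.55, 0, 0, 0, -0.6, 0, 0, 0]'

```text
t: 2.95
tcp_pos: [479.5, 69.0, 206.3]
tcp_rot: [[-0.937, 0.349, 0.0], [0.349, 0.937, -0.0], [-0.0, -0.0, -1.0]]
wrist_force: [-0.0, 0.8, 0.3]
width: -0.1
```

```bash
python3 - <<'E'
from h import *
where();lid()
for a in(1.15,1.1,1.05,1.0,.9,.8,.7):print(a,lidpt(a,152,0),"back top",lidpt(a,147,0,14))
E
```

```text
t 2.95 case xyz [ 43.1  -3.4 206.3] force case [ 0.29 -0.77  0.29] spin err deg -0.02
scene lid (np.float64(0.8825514681066486), np.float64(1.2299999999999998)) orange px 2896
1.15 [np.float64(2.9099089856080766), 0, np.float64(224.24011891959918)] back top [np.float64(17.731041353676154), 0, np.float64(225.39512339067477)]
1.1 [np.float64(-3.9466104566877505), 0, np.float64(220.96351872933818)] back top [np.float64(10.798273191300227), 0, np.float64(222.85782762898907)]
1.05 [np.float64(-10.6307992795425), 0, np.float64(217.3483302902906)] back top [np.float64(4.000981118232376), 0, np.float64(219.97720883280468)]
1.0 [np.float64(-17.12595049195724), 0, np.float64(213.4035896908003)] back top [np.float64(-2.643845175305998), 0, np.float64(216.76046704891473)]
0.9 [np.float64(-29.484715177140984), 0, np.float64(204.56569026337746)] back top [np.float64(-15.410088601002895), 0, np.float64(209.3515952710294)]
0.8 [np.float64(-40.89941982076914), 0, np.float64(194.53812581672747)] back top [np.float64(-27.372901001439992), 0, np.float64(200.7052392930902)]
0.7 [np.float64(-51.25601246724226), 0, np.float64(183.42108846012903)] back top [np.float64(-38.41275390949214), 0, np.float64(190.9077906459234)]
```

Call:
move_arm --series '[-0.1, 0, 0, 0, -0.18, 0, 0, 0, -0.25, 0, 0, 0, 0.1, 0, 0, 0, 0.1, 0, -0.5, 0, 0.1, 0, -1.0, 0]'

```text
t: 3.6
tcp_pos: [473.7, 71.0, 256.0]
tcp_rot: [[-0.937, 0.348, -0.002], [0.348, 0.937, -0.0], [0.002, -0.001, -1.0]]
wrist_force: [0.6, -0.0, 0.3]
width: -0.0
```

```bash
python3 - <<'E'
from h import *
where();lid()
E
```

```text
t 3.60 case xyz [ 49.2  -3.2 256. ] force case [-0.56 -0.19  0.34] spin err deg -0.01
scene lid (np.float64(0.4739465337562302), np.float64(1.1199999999999999)) orange px 1281
```

```bash
python3 - <<'E'
from h import *
lid();lid();lid(save="a3")
E
```

```text
scene lid (np.float64(0.45647058823529413), np.float64(1.1099999999999999)) orange px 1232
scene lid (np.float64(0.4505966587112172), np.float64(1.1099999999999999)) orange px 1176
scene lid (np.float64(0.4165057915057915), np.float64(1.0999999999999999)) orange px 1108
```

View pics/a3.png

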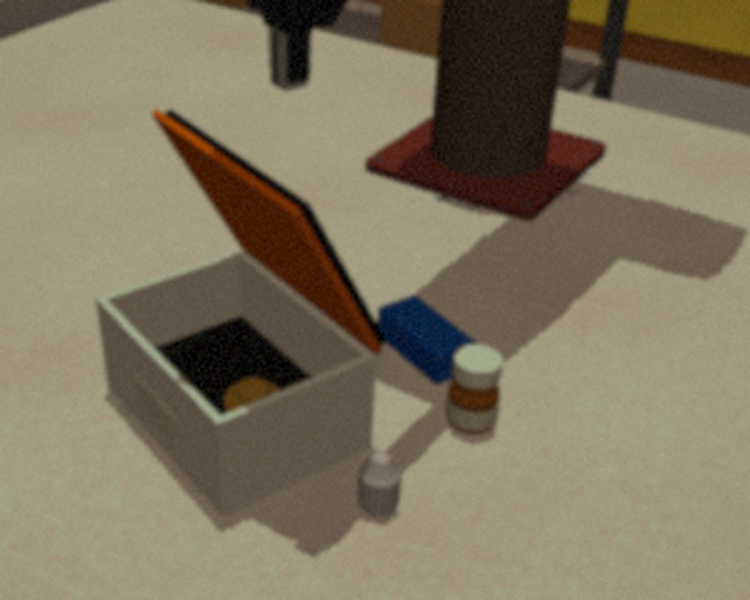

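The lid is falling by itself (lip corners at crop (155,112) and (305,208)) and the finger is clear behind it. I'll go over and in front of it now.

Call:
move_arm --series '[-0.9, 0, 0, 0, -1.8, 0, 0, 0, -2.4, 0, 0.2, 0, -2.4, 0, 1.0, 0, -2.4, 0, 1.4, 0]'

```text
t: 4.3
tcp_pos: [585.4, 28.6, 181.2]
tcp_rot: [[-0.937, 0.349, -0.006], [0.349, 0.937, 0.001], [0.006, -0.002, -1.0]]
wrist_force: [0.3, -0.3, -0.4]
width: -0.1
```

```bash
sed -i 's/hsv\[...,2\]>70/hsv[...,2]>40/' h.py; python3 - <<'E'
from h import *
im=cv2.imread("pics/a3.png")
for a in np.arange(.8,1.2,.04):print(round(a,2),proj("scene",c2w(V,[lidpt(a,152,90),lidpt(a,152,-90)])).round(0).tolist())
where();lid(save="a4")
E
```

```text
0.8 [[176.0, 123.0], [229.0, 167.0]]
0.84 [[178.0, 120.0], [232.0, 163.0]]
0.88 [[180.0, 117.0], [235.0, 160.0]]
0.92 [[182.0, 115.0], [237.0, 157.0]]
0.96 [[185.0, 112.0], [240.0, 154.0]]
1.0 [[187.0, 110.0], [243.0, 151.0]]
1.04 [[190.0, 107.0], [246.0, 148.0]]
1.08 [[192.0, 105.0], [249.0, 146.0]]
1.12 [[195.0, 103.0], [252.0, 143.0]]
1.16 [[197.0, 101.0], [255.0, 140.0]]
t 4.30 case xyz [-70.3  -2.4 181.2] force case [-0.37  0.2  -0.42] spin err deg -0.08
scene lid (np.float64(0.5740072202166066), np.float64(1.0399999999999998)) orange px 2023
```

View pics/a4.png

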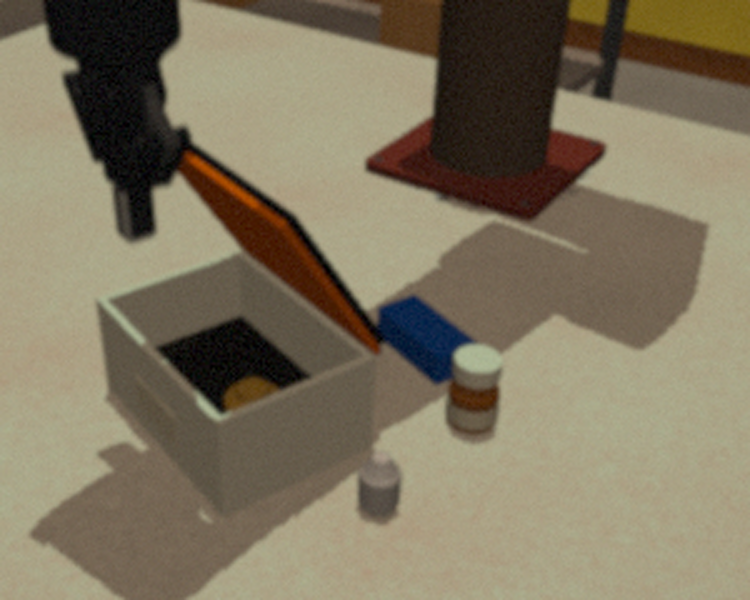

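The near lip corner is at crop (292,220), so the lid is at about 1.05 and the finger is now in front of it. I'll move in to meet the lip at about 0.93 and wait.

Call:
move_arm --series '[0.3, 0, -0.1, 0, 0.5, 0, -0.2, 0, 0.64, 0, -0.2, 0, 0.64, 0, -0.2, 0, 0.64, 0, -0.2, 0, 0.64, 0, -0.2, 0, 0.64, 0, -0.2, 0, 0.64, 0, -0.2, 0, 0.64, 0, -0.2, 0, 0.64, 0, -0.2, 0]'

```text
t: 5.35
tcp_pos: [557.3, 40.2, 196.4]
tcp_rot: [[-0.937, 0.349, 0.001], [0.349, 0.937, -0.0], [-0.001, 0.0, -1.0]]
wrist_force: [1.6, -0.2, 1.1]
width: -0.1
```

```bash
python3 - <<'E'
from h import *
where();lid("scene",save="a5");where()
E
```

```text
t 5.35 case xyz [-39.9  -3.4 196.4] force case [-1.6  -0.36  1.1 ] spin err deg -0.02
scene lid (np.float64(0.4476075105996366), np.float64(0.9599999999999999)) orange px 1498
t 5.40 case xyz [-39.8  -3.4 196.5] force case [-1.05 -0.91  0.92] spin err deg -0.03
```

View pics/a5.png

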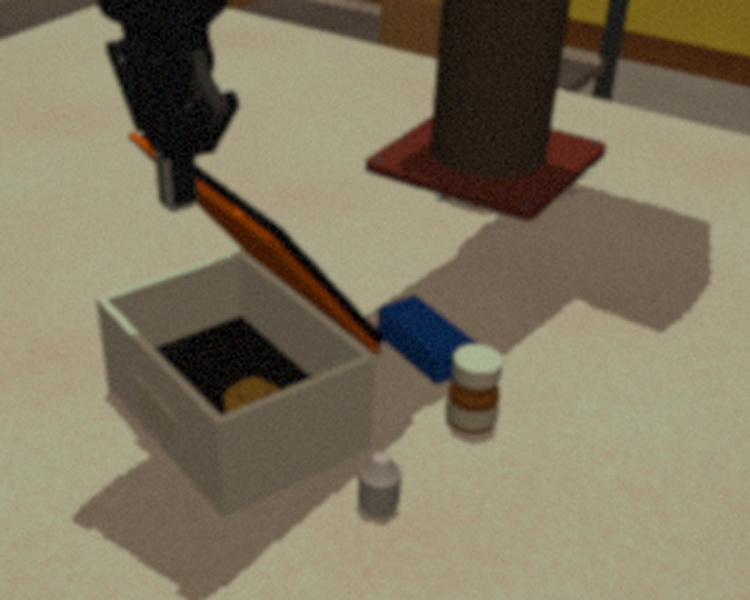

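The lip now rests on the finger's front face: force is about 1–1.6 N, the lid is at 0.95 or so, and the near lip corner is at crop (282,230). I'll hold it there a bit longer and work out the lowering arc.

Call:
move_arm --series '[0, 0, 0, 0, 0, 0, 0, 0, 0, 0, 0, 0, 0, 0, 0, 0, 0, 0, 0, 0]'

```text
t: 5.9
tcp_pos: [557.0, 40.2, 196.4]
tcp_rot: [[-0.937, 0.348, 0.0], [0.348, 0.937, -0.0], [-0.0, 0.0, -1.0]]
wrist_force: [2.3, 0.0, 1.8]
width: 0.5
```

```bash
python3 - <<'E'
from h import *
where();lid();where()
for a0 in(.9,.95,1.0):
  for a in np.arange(a0,-.01,-.1):print(round(a,2),"dx %.2f dz(tool) %.2f"%(-152*(np.cos(a)-np.cos(a0))/50,-152*(np.sin(a)-np.sin(a0))/50))
E
```

```text
t 5.90 case xyz [-39.6  -3.4 196.4] force case [-2.18 -0.82  1.83] spin err deg -0.02
scene lid (np.float64(0.4513595166163142), np.float64(0.9599999999999999)) orange px 1510
t 5.95 case xyz [-39.6  -3.4 196.4] force case [-2.38 -0.13  2.06] spin err deg -0.02
0.9 dx -0.00 dz(tool) -0.00
0.8 dx -0.23 dz(tool) 0.20
0.7 dx -0.44 dz(tool) 0.42
0.6 dx -0.62 dz(tool) 0.66
0.5 dx -0.78 dz(tool) 0.92
0.4 dx -0.91 dz(tool) 1.20
0.3 dx -1.01 dz(tool) 1.48
0.2 dx -1.09 dz(tool) 1.78
0.1 dx -1.14 dz(tool) 2.08
0.0 dx -1.15 dz(tool) 2.38
0.95 dx -0.00 dz(tool) -0.00
0.85 dx -0.24 dz(tool) 0.19
0.75 dx -0.46 dz(tool) 0.40
0.65 dx -0.65 dz(tool) 0.63
0.55 dx -0.82 dz(tool) 0.88
0.45 dx -0.97 dz(tool) 1.15
0.35 dx -1.09 dz(tool) 1.43
0.25 dx -1.18 dz(tool) 1.72
0.15 dx -1.24 dz(tool) 2.02
0.05 dx -1.27 dz(tool) 2.32
1.0 dx -0.00 dz(tool) -0.00
0.9 dx -0.25 dz(tool) 0.18
0.8 dx -0.48 dz(tool) 0.38
0.7 dx -0.68 dz(tool) 0.60
0.6 dx -0.87 dz(tool) 0.84
0.5 dx -1.03 dz(tool) 1.10
0.4 dx -1.16 dz(tool) 1.37
0.3 dx -1.26 dz(tool) 1.66
0.2 dx -1.34 dz(tool) 1.95
0.1 dx -1.38 dz(tool) 2.25
0.0 dx -1.40 dz(tool) 2.56
```

Call:
move_arm --series '[-0.03, 0, 0.02, 0, -0.07, 0, 0.06, 0, -0.12, 0, 0.1, 0, -0.17, 0, 0.13, 0, -0.22, 0, 0.18, 0, -0.27, 0, 0.22, 0, -0.32, 0, 0.26, 0, -0.37, 0, 0.31, 0, -0.42, 0, 0.36, 0, -0.46, 0, 0.4, 0]'

```text
t: 6.95
tcp_pos: [578.7, 32.2, 176.0]
tcp_rot: [[-0.937, 0.348, -0.0], [0.348, 0.937, 0.0], [0.0, -0.0, -1.0]]
wrist_force: [0.3, 0.1, -1.5]
width: -0.3
```

```bash
python3 - <<'E'
from h import *
where();lid("scene",save="a6");where()
for a in np.arange(.6,.9,.04):print(round(a,2),((proj("scene",c2w(V,[lidpt(a,152,90),lidpt(a,152,-90),lidpt(a,152,0)]))-[130,60])/.4).round(0).tolist())
E
```

```text
t 6.95 case xyz [-62.7  -3.4 176. ] force case [-0.23 -0.18 -1.51] spin err deg -0.02
scene lid (np.float64(0.2375886524822695), np.float64(0.7199999999999999)) orange px 1079
t 7.00 case xyz [-62.8  -3.3 175.7] force case [-1.79  0.03 -0.59] spin err deg -0.03
0.6 [[93.0, 193.0], [222.0, 309.0], [152.0, 246.0]]
0.64 [[97.0, 185.0], [227.0, 300.0], [156.0, 238.0]]
0.68 [[101.0, 178.0], [232.0, 292.0], [161.0, 230.0]]
0.72 [[105.0, 171.0], [237.0, 283.0], [166.0, 222.0]]
0.76 [[110.0, 164.0], [243.0, 275.0], [171.0, 214.0]]
0.8 [[115.0, 157.0], [249.0, 266.0], [176.0, 207.0]]
0.84 [[120.0, 150.0], [255.0, 258.0], [181.0, 199.0]]
0.88 [[125.0, 143.0], [261.0, 250.0], [187.0, 192.0]]
```

View pics/a6.png

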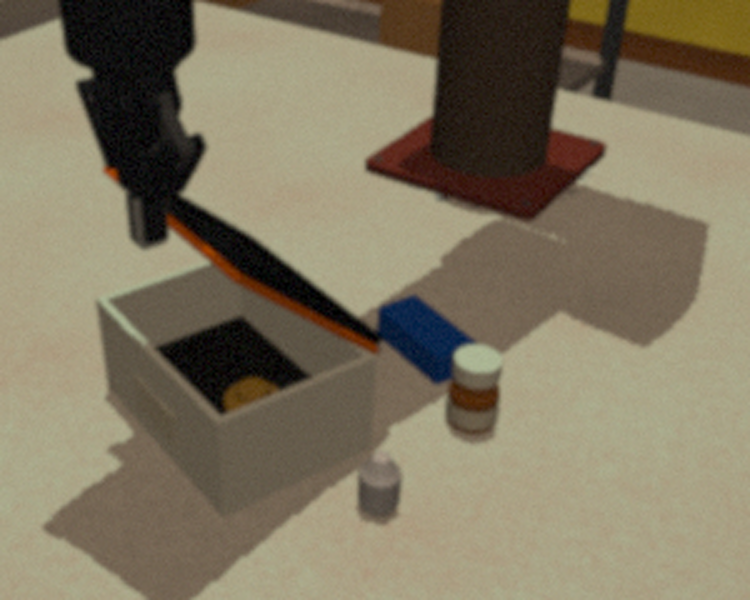

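Lip corners at (243,275) and (108,168) give a ≈ 0.75, exactly as the arc predicts. The lid follows the finger, so I'll continue.

Call:
move_arm --series '[-0.04, 0, 0.05, 0, -0.08, 0, 0.09, 0, -0.12, 0, 0.14, 0, -0.16, 0, 0.18, 0, -0.2, 0, 0.23, 0, -0.23, 0, 0.28, 0, -0.27, 0, 0.33, 0, -0.3, 0, 0.38, 0, -0.34, 0, 0.43, 0, -0.37, 0, 0.48, 0]'

```text
t: 8.0
tcp_pos: [595.9, 25.7, 152.0]
tcp_rot: [[-0.937, 0.348, -0.0], [0.348, 0.937, -0.0], [0.0, -0.0, -1.0]]
wrist_force: [0.5, 0.4, -0.5]
width: -0.3
```

```bash
python3 - <<'E'
from h import *
where();lid("scene");where()
for a in(.55,.51,.47,.43,.39,.35,.31,.27,.25):print(round(a,2),"dx %.2f dz %.2f"%(-152*(np.cos(a)-np.cos(.55))/50,-152*(np.sin(a)-np.sin(.55))/50))
E
```

```text
t 8.00 case xyz [-81.1  -3.4 152. ] force case [-0.33 -0.5  -0.46] spin err deg -0.02
scene lid (np.float64(0.16903225806451613), np.float64(0.5099999999999999)) orange px 1202
t 8.05 case xyz [-81.2  -3.3 151.6] force case [-2.42  0.11 -0.21] spin err deg -0.02
0.55 dx -0.00 dz -0.00
0.51 dx -0.06 dz 0.10
0.47 dx -0.12 dz 0.21
0.43 dx -0.17 dz 0.32
0.39 dx -0.22 dz 0.43
0.35 dx -0.26 dz 0.55
0.31 dx -0.30 dz 0.66
0.27 dx -0.34 dz 0.78
0.25 dx -0.35 dz 0.84
```

Call:
move_arm --series '[-0.03, 0, 0.05, 0, -0.06, 0, 0.1, 0, -0.09, 0, 0.16, 0, -0.12, 0, 0.21, 0, -0.14, 0, 0.26, 0, -0.17, 0, 0.32, 0, -0.19, 0, 0.37, 0, -0.22, 0, 0.43, 0, -0.24, 0, 0.49, 0, -0.26, 0, 0.55, 0]'

```text
t: 9.05
tcp_pos: [608.2, 21.2, 124.6]
tcp_rot: [[-0.937, 0.348, 0.0], [0.348, 0.937, -0.0], [-0.0, 0.0, -1.0]]
wrist_force: [0.1, -0.0, -0.2]
width: -0.3
```

```bash
python3 - <<'E'
from h import *
where();lid("scene",save="a7");where()
for a in np.arange(.24,.5,.04):print(round(a,2),((proj("scene",c2w(V,[lidpt(a,152,90),lidpt(a,152,-90),lidpt(a,152,0)]))-[130,60])/.4).round(0).tolist())
E
```

```text
t 9.05 case xyz [-94.2  -3.4 124.6] force case [-0.08 -0.03 -0.24] spin err deg -0.02
scene lid (np.float64(0.1412994093593821), np.float64(0.27999999999999997)) orange px 1301
t 9.10 case xyz [-94.2  -3.4 124.1] force case [-3.02  0.45  0.27] spin err deg -0.02
0.24 [[73.0, 262.0], [194.0, 387.0], [129.0, 319.0]]
0.28 [[74.0, 254.0], [196.0, 379.0], [130.0, 311.0]]
0.32 [[76.0, 247.0], [198.0, 370.0], [132.0, 303.0]]
0.36 [[77.0, 239.0], [201.0, 362.0], [134.0, 295.0]]
0.4 [[79.0, 231.0], [203.0, 353.0], [136.0, 287.0]]
0.44 [[81.0, 224.0], [206.0, 344.0], [138.0, 279.0]]
0.48 [[84.0, 216.0], [210.0, 335.0], [141.0, 270.0]]
```

View pics/a7.png

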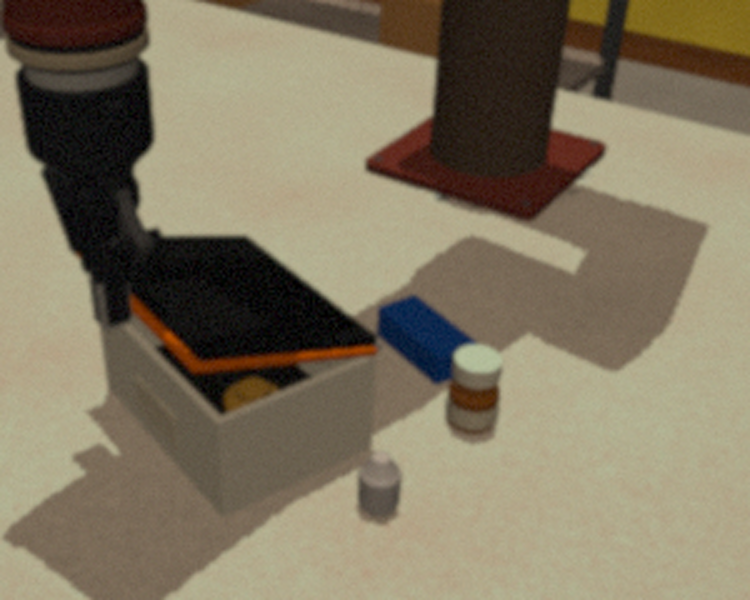

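The near lip corner at (200,372) gives a ≈ 0.32, and the horizontal force of 3 N matches the lid's weight on the finger. I'll continue, slowing down.

Call:
move_arm --series '[-0.016, 0, 0.05, 0, -0.03, 0, 0.1, 0, -0.044, 0, 0.15, 0, -0.056, 0, 0.2, 0, -0.068, 0, 0.25, 0, -0.08, 0, 0.3, 0, -0.09, 0, 0.35, 0, -0.1, 0, 0.4, 0, -0.108, 0, 0.45, 0, -0.116, 0, 0.5, 0]'

```text
t: 10.1
tcp_pos: [613.5, 19.3, 99.6]
tcp_rot: [[-0.937, 0.348, 0.0], [0.348, 0.937, 0.0], [-0.0, 0.0, -1.0]]
wrist_force: [1.3, 0.1, -0.5]
width: -0.2
```

```bash
python3 - <<'E'
from h import *
where();lid("scene",save="a8");where();where()
for a in np.arange(0,.3,.03):print(round(a,2),((proj("scene",c2w(V,[lidpt(a,152,90),lidpt(a,152,-90),lidpt(a,152,0)]))-[130,60])/.4).round(0).tolist())
E
```

```text
t 10.10 case xyz [-99.9  -3.4  99.6] force case [-1.16 -0.51 -0.53] spin err deg -0.02
scene lid (np.float64(0.09943646609707325), np.float64(0.10999999999999999)) orange px 1571
t 10.15 case xyz [-99.8  -3.4  99.2] force case [-3.5  -0.8  -1.16] spin err deg -0.02
t 10.15 case xyz [-99.8  -3.4  99.2] force case [-3.5  -0.8  -1.16] spin err deg -0.02
0.0 [[74.0, 305.0], [192.0, 434.0], [128.0, 364.0]]
0.03 [[73.0, 300.0], [191.0, 429.0], [127.0, 359.0]]
0.06 [[73.0, 294.0], [191.0, 423.0], [127.0, 353.0]]
0.09 [[72.0, 289.0], [191.0, 417.0], [127.0, 348.0]]
0.12 [[72.0, 284.0], [192.0, 411.0], [127.0, 342.0]]
0.15 [[72.0, 278.0], [192.0, 405.0], [127.0, 337.0]]
0.18 [[72.0, 273.0], [193.0, 399.0], [127.0, 331.0]]
0.21 [[73.0, 267.0], [193.0, 393.0], [128.0, 325.0]]
0.24 [[73.0, 262.0], [194.0, 387.0], [129.0, 319.0]]
0.27 [[74.0, 256.0], [196.0, 381.0], [130.0, 313.0]]
```

View pics/a8.png

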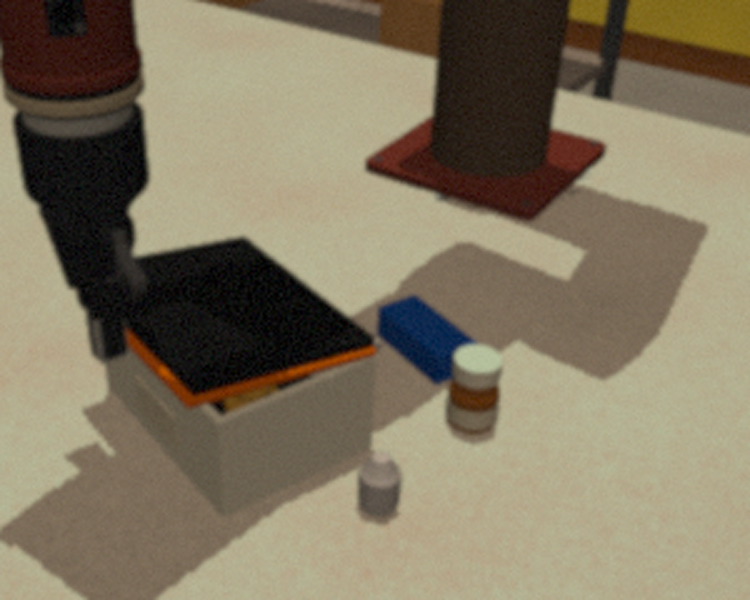

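The near lip corner at (191,405) gives a ≈ 0.15, with force (-3.5, -1.2) N, so friction now shares the load. That was my tenth picture, so from here I'll track the orange edge numerically.

Call:
move_arm --series '[-0.003, 0, 0.03, 0, -0.007, 0, 0.06, 0, -0.01, 0, 0.09, 0, -0.013, 0, 0.12, 0, -0.016, 0, 0.15, 0, -0.018, 0, 0.18, 0, -0.02, 0, 0.21, 0, -0.022, 0, 0.24, 0, -0.024, 0, 0.27, 0, -0.025, 0, 0.3, 0]'

```text
t: 11.15
tcp_pos: [614.7, 18.8, 84.7]
tcp_rot: [[-0.937, 0.348, 0.0], [0.348, 0.937, 0.0], [-0.0, 0.0, -1.0]]
wrist_force: [2.8, -0.3, -0.6]
width: -0.2
```

```bash
cat >> h.py <<'E'
def low(bgr=None):
    im=cv2.cvtColor(r.snapshot("scene"),cv2.COLOR_RGB2BGR) if bgr is None else bgr
    hsv=cv2.cvtColor(cv2.GaussianBlur(im,(3,3),0),cv2.COLOR_BGR2HSV)
    m=(hsv[...,0]<14)&(hsv[...,1]>150)&(hsv[...,2]>60);m[250:]=0;m[:195]=0
    print("orange bottom row per column",{u:int(np.flatnonzero(m[:,u]).max()) if m[:,u].any() else None for u in(195,200,205,207,210,215,225,240,260)})
E
python3 - <<'E'
from h import *
p=cv2.resize(cv2.imread("pics/a8.png"),(300,240),interpolation=cv2.INTER_AREA);b=np.zeros((384,512,3),np.uint8);b[60:300,130:430]=p
low(b);where();low();where()
E
```

```text
orange bottom row per column {195: 212, 200: 217, 205: 222, 207: 222, 210: 221, 215: 221, 225: 217, 240: 213, 260: 207}
t 11.15 case xyz [-101.2   -3.5   84.7] force case [-2.72 -0.66 -0.64] spin err deg -0.02
orange bottom row per column {195: 220, 200: 225, 205: 230, 207: 229, 210: 228, 215: 226, 225: 222, 240: 216, 260: 208}
t 11.20 case xyz [-101.2   -3.5   84.5] force case [-3.05 -1.72 -0.54] spin err deg -0.02
```

a ≈ 0.05 and the lid is still carried (3 N). Final stretch, slowly.

Call:
move_arm --series '[0, 0, 0.014, 0, 0, 0, 0.028, 0, -0.001, 0, 0.042, 0, -0.001, 0, 0.056, 0, -0.002, 0, 0.07, 0, -0.002, 0, 0.084, 0, -0.002, 0, 0.098, 0, -0.002, 0, 0.112, 0, -0.002, 0, 0.126, 0, -0.002, 0, 0.14, 0]'

```text
t: 12.2
tcp_pos: [614.8, 18.5, 78.1]
tcp_rot: [[-0.937, 0.348, 0.0], [0.348, 0.937, -0.0], [-0.0, -0.0, -1.0]]
wrist_force: [2.8, -0.6, 1.3]
width: 0.1
```

```bash
python3 - <<'E'
from h import *
where();low();where();low();where()
E
```

```text
t 12.20 case xyz [-101.4   -3.2   78.1] force case [-2.84 -0.42  1.28] spin err deg -0.02
orange bottom row per column {195: 223, 200: 228, 205: 232, 207: 232, 210: 231, 215: 228, 225: 224, 240: 218, 260: 209}
t 12.25 case xyz [-101.3   -3.2   78. ] force case [-2.21 -0.07  2.81] spin err deg -0.02
orange bottom row per column {195: 222, 200: 228, 205: 232, 207: 232, 210: 231, 215: 228, 225: 224, 240: 218, 260: 209}
t 12.30 case xyz [-101.3   -3.2   78. ] force case [-3.47  0.4   2.06] spin err deg -0.02
```

The vertical force has turned positive, so the finger now drags down on a lid that no longer moves. I'll go 4 mm further down to make sure it is seated.

Call:
move_arm --series '[0, 0, 0.01, 0, 0, 0, 0.02, 0, -0.001, 0, 0.03, 0, -0.002, 0, 0.04, 0, -0.003, 0, 0.05, 0, -0.004, 0, 0.06, 0, -0.004, 0, 0.07, 0, -0.004, 0, 0.08, 0]'

```text
t: 13.1
tcp_pos: [614.9, 18.7, 73.8]
tcp_rot: [[-0.937, 0.348, 0.0], [0.348, 0.937, 0.0], [0.0, 0.0, -1.0]]
wrist_force: [3.0, -1.6, 2.0]
width: 0.0
```

```bash
python3 - <<'E'
from h import *
where();low();lid("scene",save="a9");where()
E
```

```text
t 13.10 case xyz [-101.4   -3.4   73.8] force case [-3.4   0.44  2.05] spin err deg -0.02
orange bottom row per column {195: 222, 200: 228, 205: 232, 207: 232, 210: 231, 215: 228, 225: 224, 240: 218, 260: 209}
scene lid (np.float64(0.07270948809911966), np.float64(0.02)) orange px 1717
t 13.20 case xyz [-101.3   -3.5   73.7] force case [-3.6   0.28  2.44] spin err deg -0.02
```

View pics/a9.png

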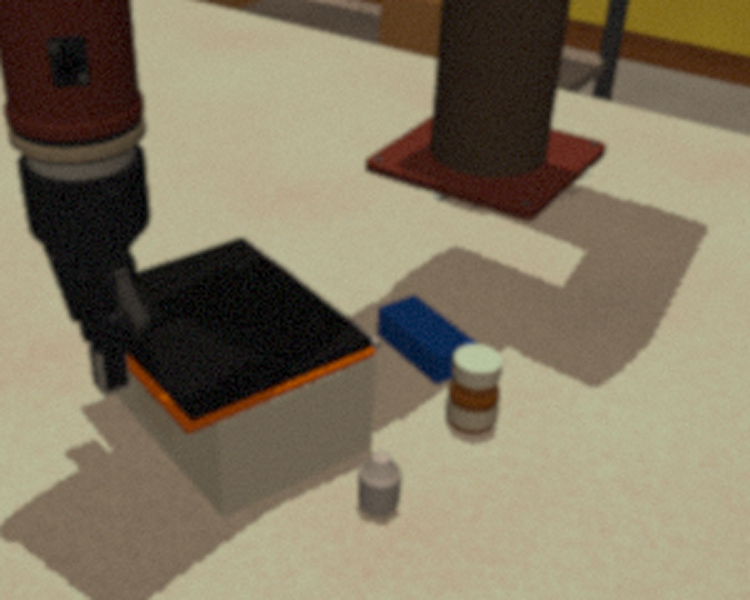

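The lid is flush on the rim, and its edge rows haven't changed over the last 4 mm of finger travel. Now I'll draw the finger clear.

Call:
move_arm --series '[-0.01, 0, 0, 0, -0.03, 0, 0, 0, -0.08, 0, 0, 0, -0.2, 0, 0, 0, -0.5, 0, 0, 0, -0.9, 0, 0, 0, -1.4, 0, -0.3, 0, -1.8, 0, -0.8, 0, -2.0, 0, -1.2, 0, -2.0, 0, -1.2, 0]'

```text
t: 14.2
tcp_pos: [712.1, -17.2, 137.6]
tcp_rot: [[-0.937, 0.349, 0.007], [0.349, 0.937, -0.001], [-0.007, 0.001, -1.0]]
wrist_force: [1.4, -0.1, 0.4]
width: -0.0
```

```bash
python3 - <<'E'
from h import *
where();low()
a=cv2.imread("pics/side1.png");b=cv2.cvtColor(r.snapshot("side"),cv2.COLOR_RGB2BGR)
for n,(y0,y1,x0,x1) in dict(obj=(232,258,234,258),jar=(230,266,300,330),box=(194,242,322,358)).items():
    t=a[y0:y1,x0:x1];m=cv2.matchTemplate(b[y0-8:y1+8,x0-8:x1+8],t,cv2.TM_CCOEFF_NORMED);_,s,_,l=cv2.minMaxLoc(m);print(n,"shift px",l[0]-8,l[1]-8,round(s,2))
E
```

```text
t 14.20 case xyz [-204.9   -3.6  137.6] force case [-1.37 -0.43  0.35] spin err deg -0.06
orange bottom row per column {195: 222, 200: 228, 205: 232, 207: 232, 210: 231, 215: 229, 225: 224, 240: 218, 260: 209}
obj shift px 0 0 0.99
jar shift px 0 0 0.98
box shift px 0 0 0.94
```

The lid didn't shift when the finger left, and none of the loose things moved. I'm handing the job in.

Call:
move_arm --series '[0, 0, 0, 0, 0, 0, 0, 0, 0, 0, 0, 0]'

```text
t: 14.6
tcp_pos: [707.6, -15.8, 132.5]
tcp_rot: [[-0.937, 0.348, -0.002], [0.348, 0.937, 0.0], [0.002, -0.0, -1.0]]
wrist_force: [-0.2, 0.1, -0.2]
width: -0.1
```

```bash
python3 - <<'E'
from h import *
where();print(r.finish_job())
E
```

```text
t 14.60 case xyz [-200.2   -3.4  132.5] force case [ 0.26 -0.01 -0.19] spin err deg -0.0
the job is handed in; nothing more can be done
None
```

The lid is shut, and I handed the job in at 14.6 s. I tipped the lid from behind until it fell by itself, then went over it with the shut fingers. The fingers caught the lip at about 0.95 rad and held it there for over half a second. I then lowered it along its arc at 0.2 rad/s or less, and at about 0.05 rad/s for the last stretch, and drew the fingers clear.

**How it was held:** this interface keeps the tool pointing straight down. So the lip's lower front edge rested on the front face of the shut fingers, with about 3 N sideways plus friction, not on a finger lying underneath it.

**Last checks:**
- **Lid:** its edge did not move over the last 4 mm of finger travel or after the fingers left.
- **Loose things:** the objective, jar and slide box shifted 0 pixels in the side view. The specimen was never touched, but I couldn't see it under the shut lid.
- **Force:** readings stayed under about 5 N and ended near zero, with the fingers about 100 mm clear of the lip.

**Disagreements:**
- **Position:** the fitted case position and the contact position differed by about 5 mm, so near the end I went by contact force and the edge in the image.
- **Lid angle:** the automatic reading became unreliable once the orange face was in shadow, so I read the lip corners from the pictures until it was nearly shut.
- **Pictures:** I viewed 11, one over the budget.

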